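# Find the concealed catch of the battery box

### The job

Open the battery door of the grey battery box on the packing bench. One of the five identical square plates in its top is a concealed push catch: with closed fingertips feel along the row, find the plate that gives and press it fully home so that the door pops up, then take the hand away. Do not touch or pry the door itself, and leave the crockery and the tape roll where they stand.

Things in the scene. Friction and masses are not known exactly. Their poses are not given: they have to be found in the camera images.
- box: Low grey battery box fixed to the bench, 200 (its x) by 320 (its y) by 70 mm high. Origin: centre of its underside, on the bench; z up; at zero yaw +x faces away from the robot. The far half of its flat top (box x 1 to 94 mm) is the battery door, level with the top; the half at -x holds the row of five plates.
- row_mid (a point): Face centre of the middle plate (box x -35, y 0, z 68 mm), axes as the box. Five identical 44 mm square grey plates, centres at y = -108, -54, 0, 54, 108 mm, each in a 46 mm square opening, its face sunk 2 mm below the top. Four are rigid; one, elsewhere each time, is the push catch and looks no different.
- release (a joint): Travel of the push catch, m: 0 out (face level with the other plates), 0.007 fully home. It slides straight down under about 3 N and stays where it is left, with no spring back. The reading does not tell which plate it is.
- door (a joint): Opening angle of the battery door, rad: 0 shut, 0.49 popped up. A 92 x 305 mm flap hinged at box x = 1 mm, next to the plate row; its far edge rises about 43 mm. A linkage from the catch opens it in proportion (0.07 rad per mm of travel), and it stays open.
- mug: Bystander: white mug, 80 mm across and 90 mm high, handle at its side, near the box's +y end. Origin: centre of its underside.
- cup: Bystander: blue cup, 84 mm across and 65 mm high, near the box's -y end. Origin: centre of its underside.
- bowl: Bystander: white bowl, 116 mm across and 55 mm high, beyond the box's +x side. Origin: centre of its underside.
- tape: Bystander: brown tape roll lying flat, 100 mm across and 48 mm high, near the box's -y, -x corner. Origin: centre of its underside.

How it is judged:
At the end, for the whole second after the job is handed in: The push catch is in by more than 5.8 mm of its 7 mm and the battery door stands open by more than 0.38 rad, at rest; mug, cup, bowl and tape roll stand within 30 mm of where they were, upright (value of joint release above 0.0058 m and value of joint door above 0.38 rad and velocity of joint door below 0.05 rad/s and not (distance of any of mug, cup, bowl, tape from where it was at the start of the episode above 0.03 m or angle between any of mug, cup, bowl, tape's own z axis and vertical above 0.35 rad)); the robot touches nothing.
It fails at once if the battery door itself is touched or pried (more than 2 N) (contact force between any of the fingers, the arm and door above 2 N).
It fails at once if the mug, cup, bowl or tape roll is lifted, moved by more than 30 mm or tipped (distance of any of mug, cup, bowl, tape from where it was at the start of the episode above 0.03 m or angle between any of mug, cup, bowl, tape's own z axis and vertical above 0.35 rad).
It also fails if it takes over 38 s, if anything falls off the work surface, if the arm or the gripper's body presses on something with over 40 N, if the wrist force passes 120 N, or if a joint passes its speed limit or range.

### The arm

A 6-joint arm with a two-finger parallel gripper is mounted at the origin on the work surface. World frame = base frame: x ahead of the robot, y to its left, z up, the work surface at z = 0. Lengths are in m, angles in rad, forces in N, time in s.
With the tool pointing down it reaches from about 0.375 to 0.975 m from the base axis. Payload 3.8 kg.
Tool frame: the origin (TCP) lies between the finger pads; the fingertips stand 17 mm ahead of it and the grasp point (between the pads) lies 2 mm behind it; x points along the fingers, y is the direction in which the jaws open and shut, and the axes are right-handed (so a half turn about x gives the same grasp; the last joint's range is limited). The gripper opens to 88 mm and grips with 3 to 60 N. Pads are 18 mm wide; open, the fingers measure 123 mm over their backs; the gripper's body (75 mm by 187 mm) begins 45 mm behind the grasp point.
Start: joints at [1.176, 0.264, 1.604, -0, 1.274, -0.037], TCP at [0.236, 0.632, 0.256] pointing down, gripper open.
Joint ranges: [-2.63, 2.63], [-0.94, 2.18], [0.31, 2.57], [-1.31, 4.45], [0, 2.66], [-2.55, 2.55]. Speed limits (rad/s): [2.57, 2.57, 3.14, 3.14, 3.14, 3.14].

### API

Orientations are given as [roll, pitch, yaw] about the fixed x, y, z axes, in that order (R = Rz(yaw) Ry(pitch) Rx(roll)).
In Python, from workcell import env gives the robot as it stands.
- The arm moves only by the tool step_arm, never from a script. Its argument "rows" is a list that holds one entry, the list of rows, each a list of 7 numbers: the shift along the tool's x, y, z in cm, then the turn, a rotation vector about the tool's x, y, z in rad, then the opening, from 0 (shut) to 1 (fully open). A call has 1 to 20 rows; each row shifts and turns the pose as measured when the row begins, along the tool's axes as they then stand; what a row does not reach is not made up. A row lasts 1/10 s, in which the tool goes at most 50 mm and 8.59 degrees, less where a joint would pass 70% of its speed; a pose out of reach is approached as far as the arm can. A call is refused whole if a number of a shift passes 5 or a number of a turn 0.15, either way. A call with a gripper value outside its range is refused whole. The fingers move at their own pace and stop on an object; "newtons" is the grip in N (left out, the last holds). Time passes only in rows, so rows that do not move let the fingers close. It gives the time, the measured TCP pose, the force and the opening at its end, in the units of the state.
- env.observe(): the state, without advancing time (a new reading comes with each control period).
- env.snapshot(name): name is "scene" or "top"; returns a dict with "image" (400x640x3 uint8, red, green, blue), "fx", "fy", "cx", "cy" (pixels), "k1" (the pictures are not rectified: a ray, as slopes to the right and down, at radius r is drawn at 1 + k1 r^2 times it, then the intrinsics apply), "world_to_cam" (4x4, takes a point from world to camera coordinates). Camera axes: x right, y up, looking along -z (the intrinsics and any distortion apply to the point x, -y, -z); pixel columns grow to the right and rows downward; lengths in m; the calibration is good to about 2 mm. A picture is of the moment at which its call begins. There is no depth.
- env.sign_off(): hands the job in, once; it reports no verdict.
The state is a dict: "time": time; "qpos": joint angles; "dq": joint speeds; "joint_torque": joint torques, N m; "ee_pos": TCP position; "orientation": TCP orientation; "contact_force": force on the tool from outside, world axes, zero at the start; "torque": the same for the moment, N m; "finger_gap": opening from 0.0 (shut) to 1.0 (fully open).
Only numpy, scipy, OpenCV 4.12 (cv2) and the standard library are available. Lean on these libraries where they do the work, as an engineer would, in place of code of your own. Each camera call takes 0.05 s, during which the arm holds its last target.

## Working session

There is one attempt and no reset: what is moved stays moved. The work goes in short steps, Python scripts to look and compute and a tool call to move; the robot and the scene stay as the last step left them, time stands still between calls to the robot, and variables do not carry over. Pictures are saved under pics/ and viewed, and the job is handed in when it is done.

Besides the shell and the picture viewer there is one more tool, called as name(argument=value, ...) on one line, values as JSON. step_arm: Moves the arm, as the interface text tells. Its arguments: {"type":"object","properties":{"rows":{"type":"array"},"newtons":{"type":"number"}},"required":["rows"]}

```bash
mkdir -p pics; ls
cat > h.py <<'E'
import numpy as np, cv2, json
from workcell import env
def snap(n,f):
    s=env.snapshot(n); cv2.imwrite('pics/'+f+'.png',s['image'][:,:,::-1]); np.savez('pics/'+f+'.npz',**{k:np.array(v) for k,v in s.items()}); return s
def ray(s,u,v):
    K=np.array([[s['fx'],0,s['cx']],[0,s['fy'],s['cy']],[0,0,1]],float)
    x,y=cv2.undistortPoints(np.array([[[u,v]]],float),K,np.array([float(s['k1']),0,0,0]))[0,0]
    M=np.array(s['world_to_cam']);R=M[:3,:3];t=M[:3,3]
    return -R.T@t, R.T@np.array([x,-y,-1])
def onz(s,u,v,z):
    o,d=ray(s,u,v); return o+d*(z-o[2])/d[2]
def proj(s,p):
    M=np.array(s['world_to_cam']);c=M[:3,:3]@np.array(p)+M[:3,3]
    x,y=c[0]/-c[2],-c[1]/-c[2]; k=1+float(s['k1'])*(x*x+y*y)
    return float(s['fx'])*x*k+float(s['cx']),float(s['fy'])*y*k+float(s['cy'])
E
python3 - <<'E'
from h import *
for n in('scene','top'):
    s=snap(n,n+'0'); print(n,s['fx'],s['k1'],np.round(ray(s,320,200),3))
print(env.observe())
E
```

```text
pics
scene 467.68803312133207 -0.12889867885121667 [[ 0.935 -0.477  0.89 ]
 [-0.384  0.484 -0.786]]
top 496.2742600806643 0.005258047099546465 [[ 0.368  0.021  1.285]
 [ 0.184 -0.008 -0.983]]
{'time': 0.1, 'qpos': array([ 1.17608619e+00,  2.64686166e-01,  1.60520870e+00, -1.87397829e-05,
        1.27370309e+00, -3.68889944e-02]), 'dq': array([-0.00148699, -0.00029126, -0.00153726,  0.00101862, -0.00060485,
        0.0005402 ]), 'joint_torque': array([ 2.67691739e-04, -5.03615856e+01, -3.58069503e+01,  7.30959792e-02,
        2.34258879e-02, -5.62182151e-05]), 'ee_pos': array([0.23617874, 0.63169581, 0.25452236]), 'orientation': array([-1.59875536,  1.56879094, -1.956571  ]), 'contact_force': array([ 0.42938546,  0.15517432, -0.07568299]), 'torque': array([ 0.03570442, -0.05144164,  0.01603369]), 'finger_gap': 0.9997377802284347}
```

View pics/scene0.png

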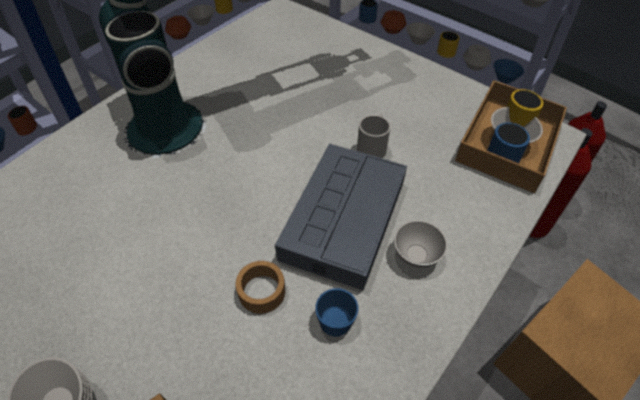

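View pics/top0.png

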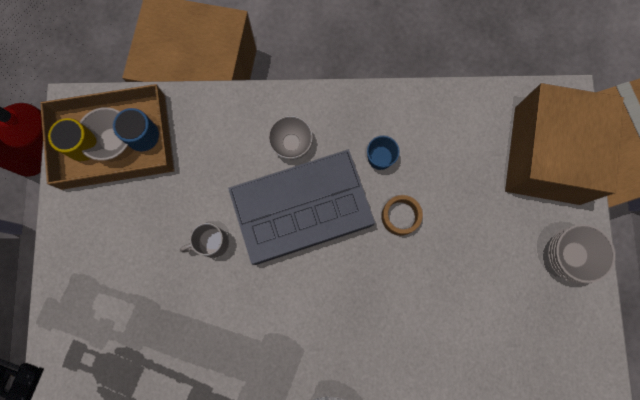

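The top view shows the box with corners near (230,187), (348,152), (375,222), (255,262) and its plates running from (263,232) to (346,205). The mug is at (208,240), the tape at (403,215), the cup at (382,152) and the bowl at (291,138).

Run:
```python
from h import *
for n,(x0,y0,x1,y1) in {'top':(220,140,390,275),'scene':(265,135,420,295)}.items():
    im=cv2.imread(f'pics/{n}0.png')[y0:y1,x0:x1]
    k=4.6 if n=='top' else 3.7
    im=cv2.resize(im,None,fx=k,fy=k,interpolation=cv2.INTER_CUBIC)
    im=cv2.convertScaleAbs(im,alpha=2.0,beta=-20)
    cv2.imwrite(f'pics/{n}0c.png',im); print(im.shape)
```

```text
(621, 782, 3)
(592, 574, 3)
```

View pics/top0c.png

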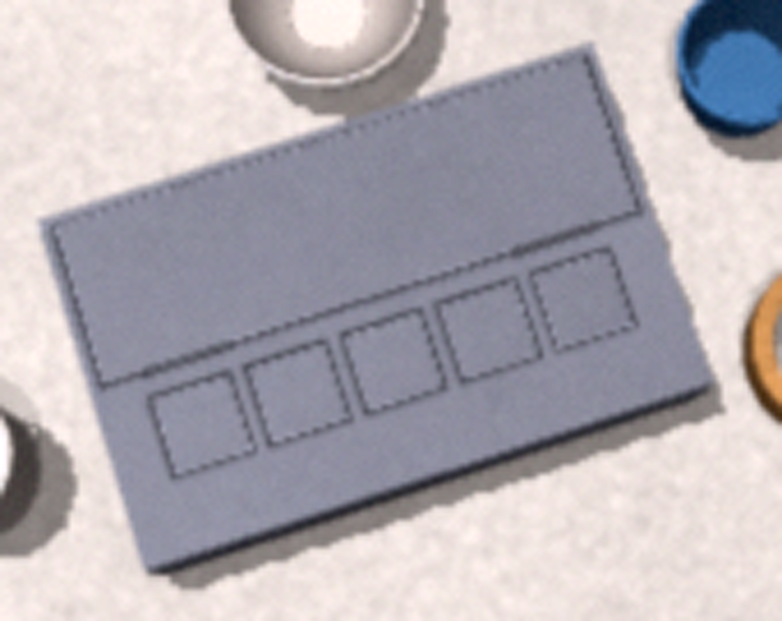

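View pics/scene0c.png

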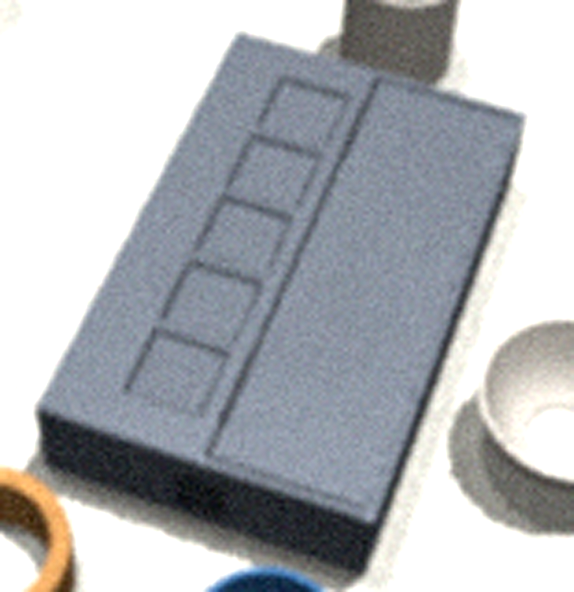

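```bash
cat > m.py <<'E'
from h import *
T=np.load('pics/top0.npz');S=np.load('pics/scene0.npz')
t=lambda u,v:((u+.5)/4.6-.5+220,(v+.5)/4.6-.5+140)
c=lambda u,v:((u+.5)/3.7-.5+265,(v+.5)/3.7-.5+135)
for nm,s,f,P,cor in(('top',T,t,[(203.5,424),(298,393),(393.5,362),(489,330),(583.5,299.5)],[(42,218),(592,44),(712,384),(148,570)]),
  ('scene',S,c,[(307,113),(274,172),(245,235),(213,304),(178,373)],[(524,117),(372,522),(40,410),(240,36)])):
    Q=np.array([onz(s,*f(*p),.069) for p in P])[:,:2]; C=np.array([onz(s,*f(*p),.07) for p in cor])[:,:2]
    print(nm,'plates',Q.round(4).tolist(),'\ncorners',C.round(4).tolist())
    d=Q[0]-Q[-1]; print('len',np.linalg.norm(d),'yaw',np.arctan2(-d[0],d[1]))
    (cx,cy)=C.mean(0); y=(C[0]+C[3]-C[1]-C[2]); print('c',cx,cy,'yaw',np.arctan2(-y[0],y[1]), np.linalg.norm(C[0]-C[1]),np.linalg.norm(C[0]-C[3]))
    yw=np.arctan2(-y[0],y[1]);e=np.array([np.cos(yw),np.sin(yw)])
    print('mid from corners',C.mean(0)-.035*e)
E
python3 m.py
```

```text
top plates [[0.5187, 0.1508], [0.5344, 0.1001], [0.5503, 0.0486], [0.5667, -0.0032], [0.5825, -0.0546]] 
corners [[0.6329, 0.2384], [0.7252, -0.0634], [0.5349, -0.1222], [0.4414, 0.1801]]
len 0.2151315952737643 yaw 0.3009692465579593
c 0.5835920709139293 0.05819812351760573 yaw 0.29833098739348 0.3156027413865779 0.2001562528731215
mid from corners [0.55013808 0.04791074]
scene plates [[0.5196, 0.1522], [0.5333, 0.0992], [0.5501, 0.0482], [0.5672, -0.0044], [0.5821, -0.055]] 
corners [[0.6307, 0.2372], [0.7247, -0.0647], [0.5381, -0.1235], [0.4439, 0.1791]]
len 0.21638371699907719 yaw 0.2930006645799763
c 0.5843425097880593 0.05702247955299232 yaw 0.3018342614890638 0.3161614643367416 0.1956182485050574
mid from corners [0.55092476 0.04661796]
```

```bash
cat > g.py <<'E'
from h import *
from scipy.spatial.transform import Rotation as Ro
import sys
yaw=.299; ey=np.array([-np.sin(yaw),np.cos(yaw),0]); mid=np.array([.5505,.048,.068])
def go(k,tip):
    o=env.observe(); R=Ro.from_euler('xyz',o['orientation']); p=np.array(o['ee_pos'])
    tgt=mid+k*.054*ey; tgt[2]=tip+.017
    best=None
    for s in(1,-1):
        x=np.array([0,0,-1.]);y=s*ey;G=Ro.from_matrix(np.c_[x,y,np.cross(x,y)])
        rv=(R.inv()*G).as_rotvec()
        if best is None or np.linalg.norm(rv)<np.linalg.norm(best[0]): best=(rv,G)
    print('t',o['time'],'p',p.round(4),'tgt',tgt.round(4),'F',np.round(o['contact_force'],2),'gap',round(o['finger_gap'],3),'q6',round(o['qpos'][5],2))
    print('R\n',R.as_matrix().round(2),'\nshift cm now',(R.inv().apply(tgt-p)*100).round(2),'shift cm after turn',(best[1].inv().apply(tgt-p)*100).round(2),'turn',best[0].round(3))
if len(sys.argv)>1: go(float(sys.argv[1]),float(sys.argv[2]))
E
python3 g.py 2 .11
python3 - <<'E'
from h import *
T=np.load('pics/top0.npz')
for n,u,v,z in(('mug',209,237,.09),('cup',382,150,.065),('tape',403,214,.048),('bowl',291,136,.055)): print(n,onz(T,u,v,z))
E
```

```text
t 0.1 p [0.2362 0.6317 0.2545] tgt [0.5187 0.1512 0.127 ] F [ 0.43  0.16 -0.08] gap 1.0 q6 -0.04
R
 [[-0.    0.35  0.94]
 [-0.    0.94 -0.35]
 [-1.   -0.   -0.  ]] 
shift cm now [ 12.82 -35.09  43.29] shift cm after turn [ 12.75 -54.24  12.84] turn [-0.657 -0.001  0.002]
mug [0.50596812 0.28094378 0.09      ]
cup [ 0.7228685  -0.14951257  0.065     ]
tape [ 0.55963624 -0.19792675  0.048     ]
bowl [0.76757624 0.08222558 0.055     ]
```

step_arm(rows=[[[0, -4, 1.5, -0.13, 0, 0, 0], [0, -4, 1.5, -0.13, 0, 0, 0], [0, -4, 1.5, -0.13, 0, 0, 0], [0, -4, 1, -0.13, 0, 0, 0], [0, -4, 1, -0.13, 0, 0, 0], [0, -4, 1, 0, 0, 0, 0], [0, -4, 1, 0, 0, 0, 0], [0, -4, 1, 0, 0, 0, 0], [0, 0, 0, 0, 0, 0, 0]]], newtons=20)

```text
time: 1.0
ee_pos: [0.3484, 0.3116, 0.2479]
orientation: [-2.365, 1.559, -2.04]
contact_force: [-0.7, -0.3, -0.8]
finger_gap: 0.205
```

```bash
python3 g.py 2 .11
```

```text
t 1.0 p [0.3484 0.3116 0.2479] tgt [0.5187 0.1512 0.127 ] F [-0.65 -0.25 -0.83] gap 0.205 q6 -1.21
R
 [[-0.01 -0.32  0.95]
 [-0.01  0.95  0.32]
 [-1.   -0.01 -0.01]] 
shift cm now [ 12.17 -20.54  11.11] shift cm after turn [ 12.09 -20.35  11.54] turn [ 0.026 -0.008  0.009]
```

step_arm(rows=[[[0, -4, 2.3, 0.026, -0.008, 0.009, 0], [0, -4, 2.3, 0, 0, 0, 0], [0, -4, 2.3, 0, 0, 0, 0], [0, -4, 2.3, 0, 0, 0, 0], [0, -4, 2.3, 0, 0, 0, 0], [4, 0, 0, 0, 0, 0, 0], [4, 0, 0, 0, 0, 0, 0], [0, 0, 0, 0, 0, 0, 0]]])

```text
time: 1.8
ee_pos: [0.5245, 0.1537, 0.1655]
orientation: [0.93, 1.565, 1.229]
contact_force: [-1.4, 0.3, -0.3]
finger_gap: 0.004
```

```bash
python3 g.py 2 .08
```

```text
t 1.8 p [0.5245 0.1537 0.1655] tgt [0.5187 0.1512 0.097 ] F [-1.4   0.34 -0.27] gap 0.004 q6 -1.64
R
 [[ 0.   -0.29  0.96]
 [ 0.01  0.96  0.29]
 [-1.    0.01  0.  ]] 
shift cm now [ 6.85 -0.1  -0.65] shift cm after turn [ 6.85 -0.07 -0.62] turn [ 0.     0.004 -0.005]
```

step_arm(rows=[[[2.3, -0.1, -0.3, 0, 0.004, -0.005, 0], [2.3, 0, -0.3, 0, 0, 0, 0], [2.2, 0, 0, 0, 0, 0, 0], [0, 0, 0, 0, 0, 0, 0]]])

```text
time: 2.2
ee_pos: [0.5202, 0.1548, 0.1]
orientation: [0.453, 1.569, 0.754]
contact_force: [-1.6, -0.4, -0.2]
finger_gap: 0.011
```

```bash
python3 g.py 2 .068; python3 -c "
from h import *
snap('top','top1');snap('scene','scene1')
im=cv2.imread('pics/scene1.png')[100:300,240:450];cv2.imwrite('pics/scene1c.png',cv2.convertScaleAbs(cv2.resize(im,None,fx=2.9,fy=2.9,interpolation=2),alpha=2,beta=-20))"
```

```text
t 2.2 p [0.5202 0.1548 0.1   ] tgt [0.5187 0.1512 0.085 ] F [-1.6  -0.42 -0.16] gap 0.011 q6 -1.63
R
 [[ 0.   -0.3   0.95]
 [ 0.    0.95  0.3 ]
 [-1.    0.    0.  ]] 
shift cm now [ 1.5  -0.3  -0.25] shift cm after turn [ 1.5  -0.3  -0.25] turn [ 0.002  0.002 -0.001]
```

View pics/scene1c.png

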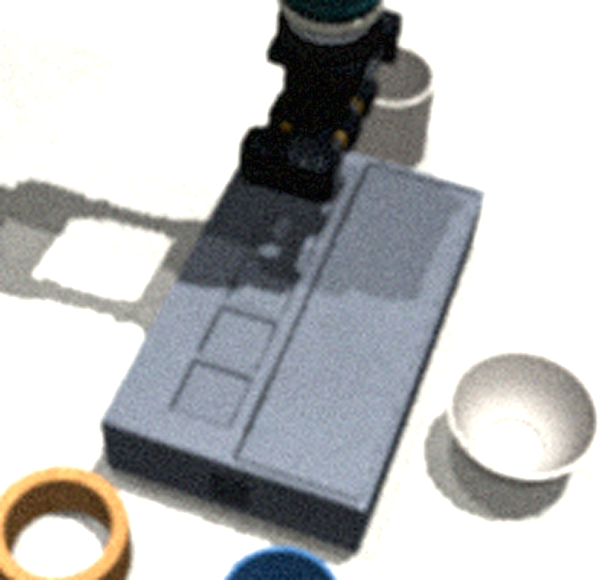

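The hand hovers over the +y plate (around pixel (275,215) in the crop), clear of the mug. I'm starting to feel for the plate.

step_arm(rows=[[[0.4, -0.3, -0.25, 0, 0, 0, 0], [0.4, 0, 0, 0, 0, 0, 0], [0.2, 0, 0, 0, 0, 0, 0]]])

```text
time: 2.6
ee_pos: [0.5249, 0.1531, 0.0981]
orientation: [0.006, 1.554, 0.309]
contact_force: [-0.0, 0.2, -0.1]
finger_gap: 0.003
```

```bash
python3 g.py 2 .068
```

```text
t 2.6 p [0.5249 0.1531 0.0981] tgt [0.5187 0.1512 0.085 ] F [-0.04  0.21 -0.06] gap 0.003 q6 -1.64
R
 [[ 0.02 -0.3   0.95]
 [ 0.01  0.95  0.3 ]
 [-1.    0.    0.02]] 
shift cm now [ 1.3   0.   -0.67] shift cm after turn [ 1.31  0.   -0.65] turn [ 0.003  0.017 -0.   ]
```

step_arm(rows=[[[0.3, 0, -0.6, 0, 0.017, 0, 0], [0, 0, 0, 0, 0, 0, 0]]])

```text
time: 2.8
ee_pos: [0.5192, 0.1512, 0.0955]
orientation: [3.058, 1.57, -2.923]
contact_force: [0.1, 0.2, 0.5]
finger_gap: 0.004
```

```bash
python3 g.py 2 .068; python3 g.py 2 .068|head -1
```

```text
t 2.8 p [0.5192 0.1512 0.0955] tgt [0.5187 0.1512 0.085 ] F [0.13 0.18 0.54] gap 0.004 q6 -1.64
R
 [[-0.   -0.3   0.95]
 [-0.    0.95  0.3 ]
 [-1.    0.   -0.  ]] 
shift cm now [ 1.05  0.01 -0.05] shift cm after turn [ 1.05  0.01 -0.05] turn [ 0.003 -0.    -0.   ]
t 2.8 p [0.5192 0.1512 0.0955] tgt [0.5187 0.1512 0.085 ] F [0.13 0.18 0.54] gap 0.004 q6 -1.64
```

step_arm(rows=[[[0.4, 0, 0, 0, 0, 0, 0], [0.3, 0, 0, 0, 0, 0, 0], [0.2, 0, 0, 0, 0, 0, 0]]])

```text
time: 3.1
ee_pos: [0.5195, 0.1511, 0.0863]
orientation: [-0.007, 1.571, 0.295]
contact_force: [-0.3, -0.2, -0.2]
finger_gap: 0.007
```

```bash
python3 g.py 2 .068
```

```text
t 3.1 p [0.5195 0.1511 0.0863] tgt [0.5187 0.1512 0.085 ] F [-0.33 -0.25 -0.18] gap 0.007 q6 -1.64
R
 [[ 0.   -0.3   0.95]
 [ 0.    0.95  0.3 ]
 [-1.   -0.    0.  ]] 
shift cm now [ 0.13  0.03 -0.08] shift cm after turn [ 0.13  0.03 -0.08] turn [0.003 0.    0.   ]
```

Tip is at 69.3 mm, in the recess, with no contact. Pressing now.

step_arm(rows=[[[0.2, 0, -0.05, 0, 0, 0, 0], [0.2, 0, 0, 0, 0, 0, 0]]])

```text
time: 3.3
ee_pos: [0.5195, 0.1511, 0.0854]
orientation: [2.958, 1.57, -3.023]
contact_force: [-8.8, -2.1, 21.5]
finger_gap: 0.007
```

Plate +2 is rigid: 21 N and no give. Moving on to +1.

step_arm(rows=[[[-1.2, 0, 0, 0, 0, 0, 0], [0, -2.7, 0, 0, 0, 0, 0], [0, -2.7, 0, 0, 0, 0, 0], [0, 0, 0, 0, 0, 0, 0]]])

```text
time: 3.7
ee_pos: [0.537, 0.0993, 0.0997]
orientation: [-0.151, 1.568, 0.153]
contact_force: [-0.2, 0.9, 0.3]
finger_gap: 0.006
```

```bash
python3 g.py 1 .068
```

```text
t 3.7 p [0.537  0.0993 0.0997] tgt [0.5346 0.0996 0.085 ] F [-0.16  0.91  0.3 ] gap 0.006 q6 -1.74
R
 [[ 0.   -0.3   0.95]
 [ 0.    0.95  0.3 ]
 [-1.   -0.    0.  ]] 
shift cm now [ 1.47  0.11 -0.23] shift cm after turn [ 1.47  0.1  -0.22] turn [0.005 0.002 0.   ]
```

step_arm(rows=[[[0.5, 0.1, -0.2, 0, 0, 0, 0], [0.5, 0, 0, 0, 0, 0, 0], [0.3, 0, 0, 0, 0, 0, 0], [0, 0, 0, 0, 0, 0, 0]]])

```text
time: 4.1
ee_pos: [0.5339, 0.101, 0.0853]
orientation: [0.283, 1.569, 0.587]
contact_force: [0.5, -1.2, 1.2]
finger_gap: 0.006
```

```bash
python3 g.py 1 .068
```

```text
t 4.1 p [0.5339 0.101  0.0853] tgt [0.5346 0.0996 0.085 ] F [ 0.51 -1.16  1.18] gap 0.006 q6 -1.73
R
 [[ 0.   -0.3   0.95]
 [ 0.    0.95  0.3 ]
 [-1.    0.    0.  ]] 
shift cm now [ 0.03 -0.15  0.02] shift cm after turn [ 0.03 -0.15  0.02] turn [ 0.005  0.002 -0.001]
```

step_arm(rows=[[[0.2, 0, 0, 0, 0, 0, 0], [0.2, 0, 0, 0, 0, 0, 0]]])

```text
time: 4.3
ee_pos: [0.5341, 0.1015, 0.0815]
orientation: [-0.131, 1.569, 0.175]
contact_force: [0.5, -1.5, 2.4]
finger_gap: 0.001
```

Plate +1 gives: it sank about 4 mm at 2.4 N. Pressing it home.

step_arm(rows=[[[0.2, 0, 0, 0, 0, 0, 0], [0.2, 0, 0, 0, 0, 0, 0], [0.2, 0, 0, 0, 0, 0, 0]]])

```text
time: 4.6
ee_pos: [0.5342, 0.1016, 0.0783]
orientation: [-0.597, 1.57, -0.291]
contact_force: [-9.1, -2.6, 23.7]
finger_gap: 0.006
```

It has bottomed at 7.1 mm of travel with 24 N. Withdrawing straight up, then toward the base.

step_arm(rows=[[[-1, 0, 0, 0, 0, 0, 0], [-3, 0, 0, 0, 0, 0, 0], [-4, 0, 0, 0, 0, 0, 0], [-4, 0, -1, 0, 0, 0, 0], [-3, 0, -3, 0, 0, 0, 0], [0, 0, -4, 0, 0, 0, 0], [0, 0, -4, 0, 0, 0, 0], [0, 0, 0, 0, 0, 0, 0], [0, 0, 0, 0, 0, 0, 0]]])

```text
time: 5.5
ee_pos: [0.4169, 0.0668, 0.2348]
orientation: [0.513, 1.565, 0.819]
contact_force: [0.3, 0.9, 0.4]
finger_gap: 0.007
```

```bash
python3 g.py 1 .068|head -1; python3 -c "
from h import *
snap('scene','scene2');snap('top','top2')
a=cv2.imread('pics/scene2.png')[110:350,210:470];b=cv2.imread('pics/top2.png')[110:350,180:440]
cv2.imwrite('pics/c2.png',cv2.convertScaleAbs(cv2.resize(np.hstack([a,b]),None,fx=1.53,fy=1.53,interpolation=2),alpha=2,beta=-20))
d=cv2.absdiff(cv2.imread('pics/top0.png'),cv2.imread('pics/top2.png')); cv2.imwrite('pics/d2.png',cv2.convertScaleAbs(d,alpha=3))"
```

```text
t 5.5 p [0.4169 0.0668 0.2348] tgt [0.5346 0.0996 0.085 ] F [0.28 0.87 0.37] gap 0.007 q6 -1.78
```

View pics/c2.png

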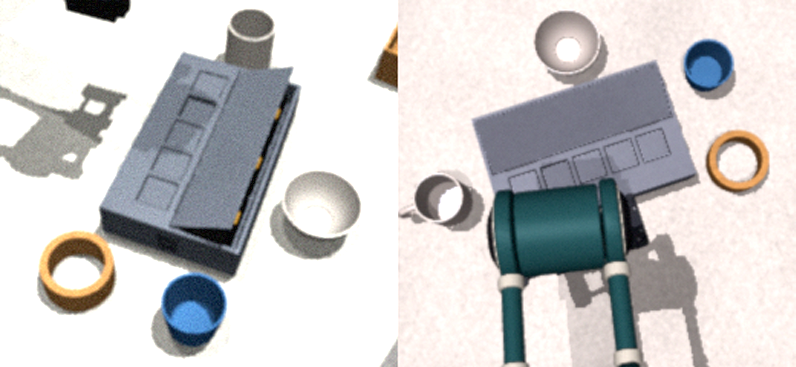

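The door stands open, with its raised far edge running from (293,68) to (237,230) in the left crop. Plate +1 is sunk at (197,105), and the crockery and tape look undisturbed. I'll check the door angle with numbers before handing in.

Run:
```python
from h import *
S=np.load('pics/scene2.npz');yaw=.299
ex=np.array([np.cos(yaw),np.sin(yaw),0]);ey=np.array([-np.sin(yaw),np.cos(yaw),0]);o=np.array([.5839,.0578,0])
print('seen',[(round(u/1.53+210,1),round(v/1.53+110,1)) for u,v in((293,68),(237,230))])
for a in(.38,.44,.49): print(a,[np.round(proj(S,o+ex*(.001+.092*np.cos(a))+ey*s*.1525+[0,0,.07+.092*np.sin(a)]),1) for s in(1,-1)])
m=lambda f:cv2.imread(f'pics/{f}.png').astype(int)
A,B=m('scene0'),m('scene2')
def cen(I,k,box):
    x0,y0,x1,y1=box;h=cv2.cvtColor(I[y0:y1,x0:x1].astype('uint8'),cv2.COLOR_BGR2HSV)
    M=((h[...,0]>100)&(h[...,0]<115)&(h[...,1]>150)) if k=='b' else ((h[...,0]>8)&(h[...,0]<22)&(h[...,1]>100))
    return np.argwhere(M).mean(0).round(2),M.sum()
for k,b in(('b',(305,280,370,345)),('o',(225,250,295,320))): print(k,cen(A,k,b),cen(B,k,b))
for n,(x0,y0,x1,y1) in{'mug':(355,112,395,150),'bowl':(393,222,450,275)}.items():
    print(n,cv2.phaseCorrelate(A[y0:y1,x0:x1].mean(2),B[y0:y1,x0:x1].mean(2)))
```

```text
seen [(401.5, 154.4), (364.9, 260.3)]
0.38 [array([403.2, 156.6]), array([361.8, 262.6])]
0.44 [array([402.6, 154.8]), array([360.9, 260.9])]
0.49 [array([402. , 153.3]), array([360. , 259.5])]
b (array([29.63, 31.59]), np.int64(447)) (array([29.45, 32.02]), np.int64(392))
o (array([36.12, 35.06]), np.int64(1355)) (array([36.19, 35.14]), np.int64(1340))
mug ((-0.19611742648887898, -0.011887384387211597), 0.9768184576268291)
bowl ((-0.01260012496705798, 0.06884777434532552), 0.9956923200549934)
```

```bash
python3 -c "
from h import *
print(env.sign_off())"
```

```text
the job is handed in; nothing more can be done
None
```

The battery door is open and the job is handed in, at about 5.5 s of the 38 s. `sign_off` gives no verdict, so the result rests on my own checks.

**What I did:** I located the box in both cameras, which agreed to about 1–2 mm, and felt along the row from the +y end with closed fingertips. The +108 mm plate was rigid, at 21 N with no give. The +54 mm plate gave at about 2.4 N, so I pressed it until it stopped, about 7.1 mm down at 24 N. I then lifted straight up and moved back toward the base.

**Last checks:**
- **Catch:** the tip height at the stop agrees with the full 7 mm of travel.
- **Door:** the picture shows it standing open. The corner heights suggest about 0.44–0.49 rad, above the 0.38 needed. I picked the corners by eye, and the -y one sat 4–5 px sideways from the prediction, so this estimate is rough.
- **Crockery and tape:** mug, cup, bowl and tape each shifted less than half a pixel in the scene view.
- **Hand:** it is clear of everything, about 0.23 m above the bench, and the force reading is only noise (under 1 N).

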